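Free the stuck die of a badge punch with mallet taps

TASK

The die cassette of the blue badge punch is jammed in its slot. Take the small mallet and loosen it with light taps, no harder than about 15 N, on the yellow buttons at the backs of the two overhanging ends of its front plate, changing sides each time it cocks and binds, until the gap between the middle of the plate and the punch is at least 15 mm. Then stand the mallet upright, head down, on its cork mat again; touch the punch with nothing but the mallet and leave the other things on the desk where they are.

Things in the scene. Friction and masses are not known exactly. Their poses are not given: they have to be found in the camera images.
- punch: Blue badge punch, bolted down; origin under its centre at desk height. The die slides out along its -x (roughly toward the robot); y to its left, z up. Block x -75 to 75, y -45 to 45, top 50 high; its flat front face, x = -75, has the slot. A tower 80 wide on its rear, x 23 to 73, is 109 high. Base plate 8 thick, x -75 to 115, y -50 to 50.
- lug_left (a point): Point on the back (facing the punch, +x of it) of the left end (punch +y) of the jammed die's front plate, 85 left of its middle, 33 above the desk. Around it a yellow tapping button 25 across is screwed in, whose flat head stands 2 to 12 out from the plate toward punch +x, each button differently and not measured. Tap it toward punch -x. Fully seated the plate's back is at punch x = -75.
- lug_right (a point): The same at the right end (punch -y), 85 right of the middle. A push of 9 to 11 N on one button slowly swings that end out, by 0 to 5 mm, walking the die out up to about 2 mm, while the far end goes back up to 2 mm; then it is cocked and binds, and forcing it on takes over 18 N: tap the other end.
- plate (a point): Middle of the back of the die's aluminium front plate, 33 above the desk; must reach punch x = -90. Plate 14 thick, 220 wide (overhangs the block by 65 each side), 18 to 48 above the desk. It turns 0.04 rad from bind to bind; the slot is worn askew, so the middle of that play is not square to the punch but up to 0.02 rad off, unseen, and it starts anywhere in it. It stays where it is left.
- mallet: Small mallet standing on its head on the cork mat, handle up, 0.3 kg; origin under the middle of the head, at its underside. Dark wooden head 76 long (its x axis) x 36 wide (y) x 36 high, with black rubber faces 36 x 36 at both ends (x = -38 and 38), the ends being alike; light wooden handle straight up from the middle of the head, 24 (x) by 22 (y) in section, from 36 to 96 above the origin.
- mat: Cork mat fixed on the desk, 130 (its x) x 90 (y) x 3 thick, origin under its centre; the mallet starts near its middle and goes back there.
- spare_die: Spare die cassette of steel and aluminium, 110 x 60 x 30, lying behind the punch; leave alone. Origin at its underside.
- screwdriver: Red-handled screwdriver lying on the desk; leave alone.
- stapler: Black stapler 150 x 36 x 46; leave alone. Origin at its underside.
- pen_cup: Black pen cup 80 across, 100 high; leave alone. Origin at its underside.
- bottle: Clear water bottle 64 across, 190 high; leave alone. Origin at its underside.
- card_box: Cardboard box of blank badges 110 x 75 x 54; leave alone. Origin at its underside.
- mouse: Black computer mouse 100 x 58 x 24; leave alone. Origin at its underside.
Things that resemble listed ones, but are neither listed nor needed, are in the scene too. Leave any purple or turquoise look-alike of the mallet alone. Several things have the shape of the mat; the one meant has the colours described above.

How it is judged:
By the outcome, as a careful person would: the job done as asked, in the order asked, and still so for the second after the job is handed in, with the robot touching nothing.
It also fails if it takes over 66 s, if anything falls off the work surface, if the arm or the gripper's body presses on something with over 40 N, if the wrist force passes 120 N, or if a joint passes its speed limit or range.

ROBOT

A 6-joint arm with a two-finger parallel gripper is mounted at the origin on the work surface. World frame = base frame: x ahead of the robot, y to its left, z up, the work surface at z = 0. Lengths are in m, angles in rad, forces in N, time in s.
With the tool pointing down it reaches from about 0.35 to 0.975 m from the base axis. Payload 4.9 kg.
Tool frame: the origin (TCP) lies on the centre line of the jaws, within the pads' length; the fingertips stand manip.tcp_to_tips ahead of it and the grasp point (between the pads) is the TCP (manip.tcp_to_tips is the distance from the TCP to the fingertips, in m); y points along the fingers, z is the direction in which the jaws open and shut, and the axes are right-handed (so a half turn about y gives the same grasp; the last joint's range is limited). The gripper opens to 85 mm and grips with 20 to 120 N. Pads are 22 mm wide; open, the fingers measure 114 mm over their backs; the gripper's body (76 mm by 85 mm) begins 54 mm behind the grasp point. The pads swing forward as they close: fully open they stand 13 mm farther back than shut.
Start: joints at [1.163, 0.053, 1.613, -0, 1.476, -0.119], TCP at [0.178, 0.599, 0.218] pointing down, gripper open.
Joint ranges: [-3.01, 3.01], [-1.01, 2.22], [0.06, 2.58], [-1.02, 4.17], [0.09, 2.62], [-3.14, 3.14]. Speed limits (rad/s): [2.57, 2.57, 3.14, 3.14, 3.14, 3.14].

INTERFACE

Orientations are given as a unit quaternion [w, x, y, z].
In Python, from plant import manip gives the robot as it stands.
- The arm moves only by the tool apply_moves, never from a script. Its argument "moves" is a list of rows, each a list of 7 numbers: the gripper's target within -1 to 1 (shut at 1, half-way at 0, fully open at -1), then the shift along the tool's x, y, z in mm, then the turn, a rotation vector about the tool's x, y, z in degrees. A call has 1 to 20 rows; each row shifts and turns the commanded pose from where the row before left it, along the tool's axes as they then stand; what a row does not reach is not made up. A row lasts 1/10 s, in which the tool goes at most 50 mm and 8.59 degrees, less where a joint would pass 70% of its speed; a pose out of reach is approached as far as the arm can. A call with a gripper value outside its range is refused whole. The fingers move at their own pace and stop on an object; the grip force is fixed at half the most. Time passes only in rows, so rows that do not move let the fingers close. It gives the time, the measured TCP pose, the force and the opening at its end, in the units of the state.
- manip.state(): the state, without advancing time (a new reading comes with each control period).
- manip.grab_frame(name): name is "scene" or "top"; returns the picture (420x560x3 uint8, blue, green, red); there is no depth.
- manip.calibration(name): a dict with "mtx" (3x3 intrinsics, pixels), "T" (4x4, takes a point from camera to world coordinates). Camera axes: x right, y down, z forward; pixel columns grow to the right and rows downward; lengths in m; the calibration is good to about 2 mm. A picture is of the moment at which its call begins. calibration takes no time and is no camera call.
- manip.job_done(): hands the job in, once; it reports no verdict.
The state is a dict: "time": time; "joint_pos": joint angles; "joint_vel": joint speeds; "joint_efforts": joint torques, N m; "tool_pos": TCP position; "tool_rot": TCP orientation; "contact_force": force on the tool from outside, world axes, zero at the start; "ft_torque": the same for the moment, N m; "gripper_width": opening from 0.0 (shut) to 1.0 (fully open).
Only numpy, scipy, OpenCV 4.12 (cv2) and the standard library are available. Lean on these libraries where they do the work, as an engineer would, in place of code of your own. Each camera call takes 0.05 s, during which the arm holds its last target. There are 200 camera calls.

## Working session

There is one attempt and no reset: what is moved stays moved. The work goes in short steps, Python scripts to look and compute and a tool call to move; the robot and the scene stay as the last step left them, time stands still between calls to the robot, and variables do not carry over. Pictures are saved under pics/ and viewed, about 8 in all and at most 12, crops included, and the job is handed in when it is done.

Besides the shell and the picture viewer there is one more tool, called after "Request:" as name(argument=value, ...) on one line, values as JSON. apply_moves: Moves the arm, as the interface text tells. Its arguments: {"type":"object","properties":{"moves":{"type":"array","items":{"type":"array","items":{"type":"number"}}}},"required":["moves"]}

```bash
ls; mkdir -p pics
python3 - <<'E'
from plant import manip
import cv2
for n in("scene","top"):
    cv2.imwrite(f"pics/{n}0.png",manip.grab_frame(n)); c=manip.calibration(n); print(n,c["mtx"].tolist(),c["T"].round(4).tolist())
print(manip.state(),manip.tcp_to_tips)
E
```

```text
pics
scene [[461.8234667125863, 0.0, 278.569777011605], [0.0, 461.8234667125863, 220.80585182575956], [0.0, 0.0, 1.0]] [[0.4516, 0.7103, -0.5399, 1.238], [0.8922, -0.3651, 0.266, -0.3944], [-0.0082, -0.6018, -0.7986, 1.0435], [0.0, 0.0, 0.0, 1.0]]
top [[409.52812714379303, 0.0, 286.05316264212627], [0.0, 409.52812714379303, 205.3715233718496], [0.0, 0.0, 1.0]] [[0.0278, -0.9844, 0.1735, 0.3516], [-0.9996, -0.027, 0.0066, -0.0691], [-0.0018, -0.1736, -0.9848, 1.1047], [0.0, 0.0, 0.0, 1.0]]
{'time': 0.1, 'joint_pos': array([ 1.16299428e+00,  5.32848192e-02,  1.61415412e+00,  1.66273353e-05,
        1.47596022e+00, -1.19022017e-01]), 'joint_vel': array([-0.0002617 , -0.00073371, -0.00365144, -0.00055856,  0.00206051,
       -0.00043604]), 'joint_efforts': array([ 1.90208534e-04, -3.94902527e+01, -3.71363389e+01, -1.06642603e-04,
        3.92511298e-03, -4.05965523e-06]), 'tool_pos': array([0.17776802, 0.59858646, 0.21689123]), 'tool_rot': array([-0.69913302,  0.70036331, -0.10191723,  0.10157332]), 'contact_force': array([ 0.36764489, -0.24966772, -0.1889132 ]), 'ft_torque': array([ 0.02887474,  0.01618053, -0.00461771]), 'gripper_width': 0.9984476491732631} 0.019
```

View pics/scene0.png

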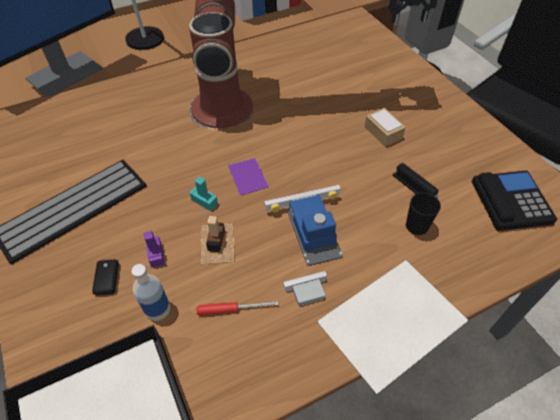

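View pics/top0.png

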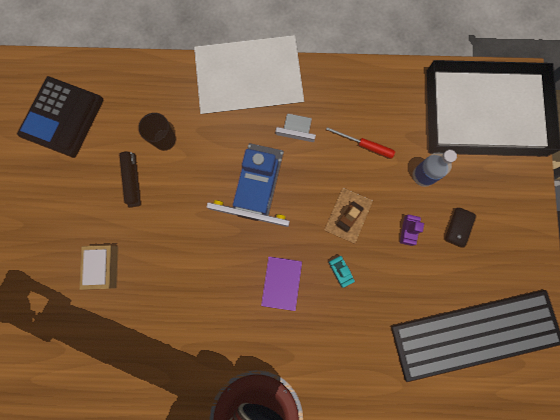

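The scene view, taken from the far side, shows the punch at (315,225), its plate from (267,208) to (340,192), and the mallet on cork at (215,237). The top view shows the plate from (208,206) to (288,221), buttons at (218,204) and (281,216), and the mallet at (350,213). I'll zoom in on these.

```bash
cat > h.py <<'E'
import numpy as np, cv2
from plant import manip
def ray(n,px):
    c=manip.calibration(n);T=c["T"];d=T[:3,:3]@np.linalg.inv(c["mtx"])@np.array([px[0],px[1],1.]);return T[:3,3],d
def onz(n,px,z):
    o,d=ray(n,px);return o+d*(z-o[2])/d[2]
def proj(n,p):
    c=manip.calibration(n);q=np.linalg.inv(c["T"])@np.append(p,1);u=c["mtx"]@q[:3];return u[:2]/u[2]
def tri(a,b):
    o1,d1=ray("scene",a);o2,d2=ray("top",b)
    A=np.c_[d1,-d2];s=np.linalg.lstsq(A,o2-o1,rcond=None)[0]
    p,q=o1+d1*s[0],o2+d2*s[1];return (p+q)/2,np.linalg.norm(p-q)
E
python3 - <<'E'
import cv2,numpy as np
s=cv2.imread("pics/scene0.png");t=cv2.imread("pics/top0.png")
def cr(i,x,y,w,h,k):return cv2.resize(i[y:y+h,x:x+w],None,fx=k,fy=k,interpolation=cv2.INTER_CUBIC)
a=np.hstack([cr(t,200,140,100,75+15,4),cr(t,310,170,80,90,4)[:, :400]])
b=np.hstack([cr(s,255,175,100,60+0,4),cr(s,190,205,80,60,4)])
cv2.imwrite("pics/z0.png",np.vstack([a,b]))
E
```

```text
(no output)
```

View pics/z0.png

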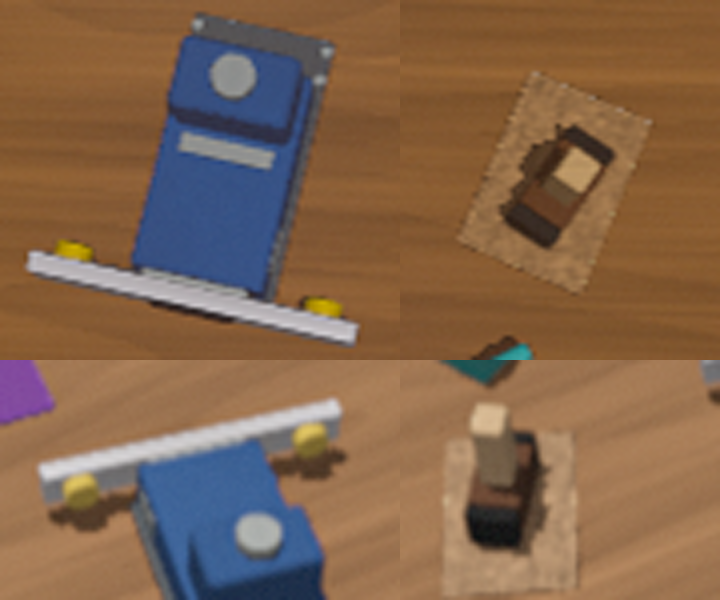

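Run:
```python
from h import *
np.set_printoptions(precision=4,suppress=True)
f=lambda u,v,x,y:((u+.5)/4-.5+x,(v+.5)/4-.5+y)
T=lambda u,v:f(u,v,200,140); M=lambda u,v:f(u-400,v,310,170); S=lambda u,v:f(u,v-360,255,175); SM=lambda u,v:f(u-400,v-360,190,205)
def P(l,p,z):print(l,onz("top",p,z)[:3])
for l,p,z in [("block front L",T(133,264),.05),("block front R",T(267,294),.05),("base rear L",T(194,14),.008),("base rear R",T(334,46),.008),
 ("tower rear L",T(184,37),.109),("tower rear R",T(301,62),.109),("plate back L",T(34,251),.048),("plate back R",T(357,323),.048),("plate front L",T(27,265),.048),("plate front R",T(354,338),.048)]:P(l,p,z)
print("scene"); 
for l,p,z in [("plate backtop R",S(44,479),.048),("plate backtop L",S(340,415),.048),("plate fronttop R",S(39,464),.048),("plate fronttop L",S(333,402),.048),("btn R",S(85,490),.033),("btn L",S(312,439),.033),("blockfront R",S(138,463),.05),("blockfront L",S(257,442),.05)]: print(l,onz("scene",p,z))
for l,p,z in [("mat",M(533,72),.003),("mat",M(651,122),.003),("mat",M(582,292),.003),("mat",M(458,240),.003),
 ("head far R",M(614,154),.039),("head far L",M(571,126),.039),("near R",M(552,246),.039),("near L",M(505,208),.039),
 ("hand",M(571,147),.099),("hand",M(605,165),.099),("hand",M(583,197),.099),("hand",M(548,179),.099)]:P(l,p,z)
print("mallet scene")
for l,p,z in [("handle top centre",SM(491,418),.099),("head corner",SM(470,507),.039),("head corner",SM(521,513),.039),("c",SM(538,435),.039)]:print(l,onz("scene",p,z))
print(tri(SM(491,418),M(577,172)))
# fwd kin tool axes
from scipy.spatial.transform import Rotation as R
q=manip.state()["tool_rot"];print(R.from_quat(np.roll(q,-1)).as_matrix())
```

```text
block front L [0.5329 0.0771 0.05  ]
block front R [ 0.5154 -0.0113  0.05  ]
base rear L [0.7184 0.0492 0.008 ]
base rear R [ 0.6978 -0.0493  0.008 ]
tower rear L [0.6693 0.044  0.109 ]
tower rear R [ 0.6549 -0.0306  0.109 ]
plate back L [0.5401 0.1427 0.048 ]
plate back R [ 0.4983 -0.0704  0.048 ]
plate front L [0.5306 0.1467 0.048 ]
plate front R [ 0.4884 -0.0687  0.048 ]
scene
plate backtop R [ 0.4977 -0.069   0.048 ]
plate backtop L [0.5414 0.1439 0.048 ]
plate fronttop R [ 0.484  -0.0662  0.048 ]
plate fronttop L [0.5286 0.1459 0.048 ]
btn R [ 0.5086 -0.0429  0.033 ]
btn L [0.5411 0.1224 0.033 ]
blockfront R [ 0.5163 -0.0052  0.05  ]
blockfront L [0.5376 0.078  0.05  ]
mat [ 0.5995 -0.2166  0.003 ]
mat [ 0.5667 -0.2974  0.003 ]
mat [ 0.4491 -0.2501  0.003 ]
mat [ 0.4819 -0.1664  0.003 ]
head far R [ 0.5375 -0.2654  0.039 ]
head far L [ 0.5555 -0.237   0.039 ]
near R [ 0.4754 -0.2246  0.039 ]
near L [ 0.4996 -0.1938  0.039 ]
hand [ 0.5307 -0.2276  0.099 ]
hand [ 0.5199 -0.2487  0.099 ]
hand [ 0.4995 -0.235   0.099 ]
hand [ 0.5102 -0.2133  0.099 ]
mallet scene
handle top centre [ 0.5169 -0.2288  0.099 ]
head corner [ 0.5334 -0.2583  0.039 ]
head corner [ 0.5532 -0.2301  0.039 ]
c [ 0.4992 -0.1953  0.039 ]
(array([ 0.5157, -0.23  ,  0.0982]), np.float64(0.0029468863364497705))
[[ 0.9586 -0.0007  0.2848]
 [-0.2848 -0.0017  0.9586]
 [-0.0002 -1.     -0.0018]]
```

Estimates:
- **Mallet:** about (0.516, -0.2305), yaw -35°
- **Mat:** centre (0.524, -0.233), yaw -23°
- **Punch:** origin about (0.597, 0.021), yaw about -11°

The sizes check out. I'll turn the tool so its z lies along the mallet's x, then travel there.

Request:
apply_moves(moves=[[-1,0,0,0,0,8.5,0],[-1,0,0,0,0,8.5,0],[-1,0,0,0,0,8.5,0],[-1,0,0,0,0,8.5,0],[-1,0,0,0,0,8.5,0],[-1,0,0,0,0,8.5,0],[-1,0,0,0,0,8.5,0],[-1,0,0,0,0,8.5,0],[-1,0,0,0,0,8.5,0],[-1,0,0,0,0,8.5,0],[-1,0,0,0,0,8.5,0],[-1,0,0,0,0,8.5,0],[-1,0,0,0,0,6.5,0],[-1,26.9,0,41.8,0,0,0],[-1,26.9,0,41.8,0,0,0],[-1,26.9,0,41.8,0,0,0],[-1,26.9,0,41.8,0,0,0],[-1,26.9,0,41.8,0,0,0],[-1,26.9,0,41.8,0,0,0],[-1,26.9,0,41.8,0,0,0]])

```text
time: 2.1
tool_pos: [0.3094, 0.275, 0.2175]
tool_rot: [-0.326, 0.327, -0.627, 0.627]
contact_force: [0.3, -0.2, 0.9]
gripper_width: 0.997
```

Request:
apply_moves(moves=[[-1,26.9,0,41.8,0,0,0],[-1,26.9,0,41.8,0,0,0],[-1,26.9,0,41.8,0,0,0],[-1,26.9,0,41.8,0,0,0],[-1,26.9,0,41.8,0,0,0],[-1,26.9,0,41.8,0,0,0],[-1,26.9,0,41.8,0,0,0],[-1,26.9,0,41.8,0,0,0],[-1,26.9,0,41.8,0,0,0],[-1,26.9,0,41.8,0,0,0],[-1,26.9,0,41.8,0,0,0],[-1,0,0,0,0,0,0],[-1,0,0,0,0,0,0]])

```text
time: 3.4
tool_pos: [0.5155, -0.23, 0.2168]
tool_rot: [0.325, -0.326, 0.628, -0.627]
contact_force: [-0.6, 0.4, 0.4]
gripper_width: 1.004
```

```bash
cat >> h.py <<'E'
from scipy.spatial.transform import Rotation as R
def Rt(s=None):
    s=s or manip.state();return R.from_quat(np.roll(s["tool_rot"],-1)).as_matrix()
def goto(p,yaw):
    "tool-frame mm to world p, and turn about tool y (deg) to tool-z yaw"
    s=manip.state();M=Rt(s);cy=np.degrees(np.arctan2(M[1,2],M[0,2]))
    print("t",round(s["time"],2),"pos",s["tool_pos"].round(4),"yaw",cy.round(2),"F",s["contact_force"].round(2),"w",round(s["gripper_width"],3))
    print(" shift mm",(M.T@(np.array(p)-s["tool_pos"])*1000).round(1),"turn y",round(cy-yaw,2))
E
python3 -c "
from h import *
goto([.516,-.2305,.063],-35)"
```

```text
t 3.4 pos [ 0.5155 -0.23    0.2168] yaw -35.15 F [-0.62  0.38  0.41] w 1.004
 shift mm [  0.2 153.8   1.1] turn y -0.15
```

Request:
apply_moves(moves=[[-1,0,45,1,0,0,0],[-1,0,45,0,0,0,0],[-1,0,40,0,0,0,0],[-1,0,23.8,0,0,0,0],[0.3,0,0,0,0,0,0],[1,0,0,0,0,0,0],[1,0,0,0,0,0,0],[1,0,0,0,0,0,0],[1,0,0,0,0,0,0]])

```text
time: 4.3
tool_pos: [0.518, -0.2304, 0.0668]
tool_rot: [-0.327, 0.326, -0.626, 0.628]
contact_force: [-2.7, 1.8, 8.4]
gripper_width: 0.266
```

```bash
python3 -c "
from h import *
goto([.516,-.2305,.2],-11)"
```

```text
t 4.3 pos [ 0.518  -0.2304  0.0668] yaw -35.05 F [-2.74  1.76  8.37] w 0.266
 shift mm [   1.1 -133.2   -1.2] turn y -24.05
```

Request:
apply_moves(moves=[[1,0,-15,0,0,0,0],[1,0,-35,0,0,0,0],[1,0,-35,0,0,-8,0],[1,0,0,0,0,-8,0],[1,0,0,0,0,-8,0],[1,-44,0,2.5,0,0,0],[1,-44,0,2.5,0,0,0],[1,-44,0,2.5,0,0,0],[1,-44,0,2.5,0,0,0],[1,0,0,0,0,0,0],[1,0,0,0,0,0,0]])

```text
time: 5.4
tool_pos: [0.5601, -0.0583, 0.1493]
tool_rot: [-0.45, 0.45, -0.545, 0.545]
contact_force: [0.7, -1.2, -3.7]
gripper_width: 0.267
```

Run:
```python
from h import *
goto([.5619,-.0582,.079],-11.1)
s=manip.grab_frame("scene");t=manip.grab_frame("top")
cv2.imwrite("pics/s1.png",s);cv2.imwrite("pics/t1.png",t)
def cr(i,x,y,w,h,k):return cv2.resize(i[y:y+h,x:x+w],None,fx=k,fy=k,interpolation=cv2.INTER_CUBIC)
cv2.imwrite("pics/z1.png",np.hstack([cr(t,200,130,130,150,3),cr(s,210,130,135,150,3)]))
```

```text
t 5.4 pos [ 0.5601 -0.0583  0.1493] yaw -10.91 F [ 0.68 -1.23 -3.73] w 0.267
 shift mm [-0.5 70.3  1.8] turn y 0.19
```

View pics/z1.png

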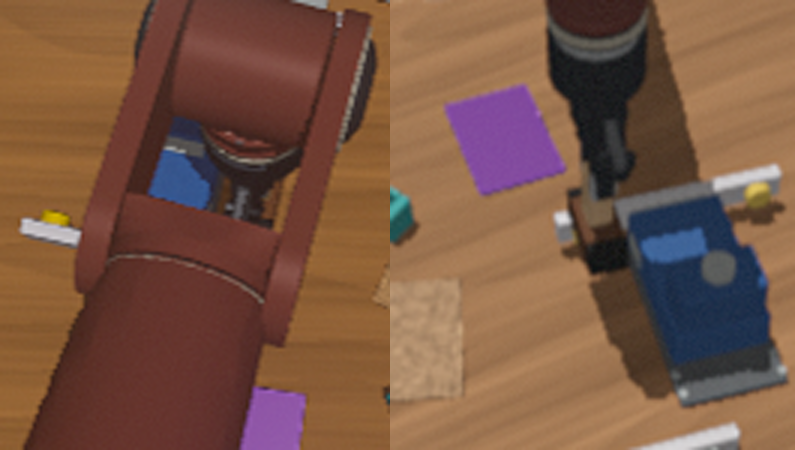

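The mallet is held upright beside the right lug, clear of the block. I'll lower it and approach gently.

Request:
apply_moves(moves=[[1,0,30,0,0,0,0],[1,0,30,0,0,0,0],[1,0,10.3,0,0,0,0],[1,0,0,0,0,0,0],[1,0,0,0,0,0,0]])

```text
time: 6.0
tool_pos: [0.5609, -0.06, 0.08]
tool_rot: [-0.45, 0.449, -0.546, 0.546]
contact_force: [-0.4, -0.2, -3.7]
gripper_width: 0.264
```

Request:
apply_moves(moves=[[1,0,0,-3,0,0,0],[1,0,0,-3,0,0,0],[1,0,0,-1,0,0,0],[1,0,0,-1,0,0,0]])

```text
time: 6.4
tool_pos: [0.5526, -0.0576, 0.0795]
tool_rot: [-0.45, 0.449, -0.545, 0.546]
contact_force: [-0.1, 0.5, -3.9]
gripper_width: 0.261
```

Request:
apply_moves(moves=[[1,0,0,-1,0,0,0],[1,0,0,-1,0,0,0]])

```text
time: 6.6
tool_pos: [0.5508, -0.0572, 0.0792]
tool_rot: [-0.45, 0.449, -0.545, 0.546]
contact_force: [1.8, -0.8, -3.3]
gripper_width: 0.263
```

Request:
apply_moves(moves=[[1,0,0,-1,0,0,0],[1,0,0,-1,0,0,0]])

```text
time: 6.8
tool_pos: [0.5501, -0.0571, 0.0796]
tool_rot: [-0.451, 0.448, -0.545, 0.547]
contact_force: [6.2, -0.6, -5.9]
gripper_width: 0.269
```

Request:
apply_moves(moves=[[1,0,0,-1,0,0,0],[1,0,0,-1,0,0,0]])

```text
time: 7.0
tool_pos: [0.5496, -0.057, 0.08]
tool_rot: [-0.451, 0.447, -0.544, 0.548]
contact_force: [10.0, -1.1, -8.2]
gripper_width: 0.264
```

Request:
apply_moves(moves=[[1,0,0,0,0,0,0],[1,0,0,0,0,0,0],[1,0,0,0,0,0,0]])

```text
time: 7.3
tool_pos: [0.5497, -0.057, 0.08]
tool_rot: [-0.451, 0.447, -0.544, 0.548]
contact_force: [9.6, -0.3, -8.1]
gripper_width: 0.264
```

Request:
apply_moves(moves=[[1,0,0,-1,0,0,0],[1,0,0,0,0,0,0],[1,0,0,0,0,0,0]])

```text
time: 7.6
tool_pos: [0.549, -0.0568, 0.0801]
tool_rot: [-0.452, 0.447, -0.543, 0.548]
contact_force: [9.8, -1.2, -8.3]
gripper_width: 0.264
```

Request:
apply_moves(moves=[[1,0,0,-1,0,0,0],[1,0,0,-0.5,0,0,0],[1,0,0,-0.5,0,0,0]])

```text
time: 7.9
tool_pos: [0.5475, -0.0563, 0.0802]
tool_rot: [-0.452, 0.447, -0.543, 0.549]
contact_force: [10.9, -1.3, -8.5]
gripper_width: 0.266
```

Request:
apply_moves(moves=[[1,0,0,-0.5,0,0,0],[1,0,0,-0.5,0,0,0],[1,0,0,-0.5,0,0,0]])

```text
time: 8.2
tool_pos: [0.5464, -0.056, 0.0803]
tool_rot: [-0.452, 0.446, -0.543, 0.549]
contact_force: [11.9, -0.8, -9.8]
gripper_width: 0.267
```

Request:
apply_moves(moves=[[1,0,0,-0.5,0,0,0],[1,0,0,0,0,0,0]])

```text
time: 8.4
tool_pos: [0.5461, -0.0559, 0.0803]
tool_rot: [-0.452, 0.446, -0.543, 0.549]
contact_force: [12.4, 0.7, -9.5]
gripper_width: 0.265
```

Request:
apply_moves(moves=[[1,0,0,-0.5,0,0,0],[1,0,0,0,0,0,0]])

```text
time: 8.6
tool_pos: [0.5458, -0.0558, 0.0804]
tool_rot: [-0.453, 0.446, -0.543, 0.549]
contact_force: [12.8, -0.8, -9.1]
gripper_width: 0.265
```

The right end moved about 4 mm and now binds at about 12.5 N. I'll hop over the block to the left end.

Request:
apply_moves(moves=[[1,0,0,11,0,0,0],[1,0,-30,0,0,0,0],[1,0,-35,0,0,0,0],[1,-42.5,0,0,0,0,0],[1,-42.5,0,0,0,0,0],[1,-42.5,0,0,0,0,0],[1,-42.5,0,0,0,0,0],[1,0,0,6,0,0,0],[1,0,35,0,0,0,0],[1,0,30,0,0,0,0],[1,0,0,0,0,0,0]])

```text
time: 9.7
tool_pos: [0.5857, 0.1075, 0.0727]
tool_rot: [0.446, -0.453, 0.548, -0.543]
contact_force: [-0.9, -0.5, -4.2]
gripper_width: 0.26
```

```bash
cat >> h.py <<'E'
O=np.array([.597,.0212]);ya=-.194
def pf(p=None):
    s=manip.state();p=s["tool_pos"] if p is None else p
    d=np.array(p[:2])-O;c,n=np.cos(ya),np.sin(ya)
    print("punch frame mm",((np.array([[c,n],[-n,c]])@d)*1000).round(1),"z",round(p[2]*1000,1))
E
python3 -c "
from h import *
goto([.5947,.1086,.079],-11.1);pf();pf([.5458,-.0558,.08]);pf([.5505,-.0571,.08])"
```

```text
t 9.7 pos [0.5857 0.1075 0.0727] yaw -11.05 F [-0.95 -0.48 -4.21] w 0.26
 shift mm [-2.8 -6.4  8.5] turn y 0.05
punch frame mm [-27.7  82.5] z 72.7
punch frame mm [-35.4 -85.4] z 80.0
punch frame mm [-30.5 -85.8] z 80.0
```

```bash
cat >> h.py <<'E'
def lev(yaw=-11.1):
    a=np.radians(yaw);z=np.array([np.cos(a),np.sin(a),0]);y=np.array([0,0,-1.]);D=np.c_[np.cross(y,z),y,z]
    print("level rotvec deg",np.degrees(R.from_matrix(Rt().T@D).as_rotvec()).round(2))
E
python3 -c "
from h import *
lev()"
```

```text
level rotvec deg [0.69 0.05 0.2 ]
```

Request:
apply_moves(moves=[[1,-2.5,-6.5,0,0.7,0,0.2],[1,0,0,-1,0,0,0],[1,0,0,-1,0,0,0],[1,0,0,-1,0,0,0]])

```text
time: 10.1
tool_pos: [0.5889, 0.1112, 0.0874]
tool_rot: [-0.454, 0.445, -0.543, 0.549]
contact_force: [0.1, 0.7, -4.5]
gripper_width: 0.265
```

Request:
apply_moves(moves=[[1,0,0,-1,0,0,0],[1,0,0,-1,0,0,0],[1,0,0,-1,0,0,0]])

```text
time: 10.4
tool_pos: [0.585, 0.1118, 0.0854]
tool_rot: [-0.453, 0.446, -0.543, 0.548]
contact_force: [0.9, 0.0, -2.8]
gripper_width: 0.265
```

Request:
apply_moves(moves=[[1,0,0,-1,0,0,0],[1,0,0,-1,0,0,0]])

```text
time: 10.6
tool_pos: [0.5843, 0.1119, 0.0858]
tool_rot: [-0.454, 0.445, -0.542, 0.549]
contact_force: [4.6, -1.1, -4.3]
gripper_width: 0.264
```

Request:
apply_moves(moves=[[1,0,0,-1,0,0,0],[1,0,0,-1,0,0,0],[1,0,0,0,0,0,0]])

```text
time: 10.9
tool_pos: [0.5836, 0.112, 0.0862]
tool_rot: [-0.455, 0.444, -0.541, 0.55]
contact_force: [7.2, -0.8, -7.1]
gripper_width: 0.265
```

Request:
apply_moves(moves=[[1,0,0,-0.5,0,0,0],[1,0,0,-0.5,0,0,0],[1,0,0,0,0,0,0]])

```text
time: 11.2
tool_pos: [0.583, 0.1121, 0.0863]
tool_rot: [-0.455, 0.444, -0.541, 0.55]
contact_force: [8.2, -2.5, -7.0]
gripper_width: 0.266
```

```bash
python3 -c "
from h import *
lev();pf()"
```

```text
level rotvec deg [-1.16  0.04 -0.22]
punch frame mm [-31.2  86.5] z 86.3
```

Request:
apply_moves(moves=[[1,0,0,-0.5,0,0,0],[1,0,0,-0.5,0,0,0],[1,0,0,-0.5,0,0,0]])

```text
time: 11.5
tool_pos: [0.5818, 0.1122, 0.0863]
tool_rot: [-0.455, 0.444, -0.541, 0.551]
contact_force: [8.6, -2.2, -7.5]
gripper_width: 0.268
```

Request:
apply_moves(moves=[[1,0,0,-0.5,0,0,0],[1,0,0,-0.5,0,0,0],[1,0,0,-0.5,0,0,0],[1,0,0,-0.5,0,0,0]])

```text
time: 11.9
tool_pos: [0.5799, 0.1123, 0.0863]
tool_rot: [-0.455, 0.444, -0.541, 0.551]
contact_force: [9.6, -3.1, -7.3]
gripper_width: 0.266
```

Request:
apply_moves(moves=[[1,0,0,-0.5,0,0,0],[1,0,0,-0.5,0,0,0],[1,0,0,-0.5,0,0,0]])

```text
time: 12.2
tool_pos: [0.5786, 0.1124, 0.0863]
tool_rot: [-0.455, 0.444, -0.54, 0.551]
contact_force: [8.8, -4.3, -7.7]
gripper_width: 0.267
```

Request:
apply_moves(moves=[[1,0,0,-0.5,0,0,0],[1,0,0,-0.5,0,0,0],[1,0,0,-0.5,0,0,0]])

```text
time: 12.5
tool_pos: [0.5774, 0.1126, 0.0864]
tool_rot: [-0.455, 0.444, -0.54, 0.551]
contact_force: [10.4, -4.6, -8.6]
gripper_width: 0.263
```

Request:
apply_moves(moves=[[1,0,0,-0.5,0,0,0],[1,0,0,-0.5,0,0,0]])

```text
time: 12.7
tool_pos: [0.5768, 0.1126, 0.0865]
tool_rot: [-0.456, 0.444, -0.54, 0.551]
contact_force: [11.0, -4.0, -8.3]
gripper_width: 0.262
```

Request:
apply_moves(moves=[[1,0,0,-0.5,0,0,0],[1,0,0,-0.5,0,0,0]])

```text
time: 12.9
tool_pos: [0.5762, 0.1127, 0.0866]
tool_rot: [-0.456, 0.443, -0.54, 0.552]
contact_force: [11.8, -4.7, -9.0]
gripper_width: 0.266
```

Request:
apply_moves(moves=[[1,0,0,11,0,0,0],[1,0,-25,0,-0.9,0,0],[1,0,-30,0,0,0,0],[1,42.5,0,0,0,0,0],[1,42.5,0,0,0,0,0],[1,42.5,0,0,0,0,0],[1,42.5,0,0,0,0,0],[1,0,0,5,0,0,0],[1,0,30,0,0,0,0],[1,0,30,0,0,0,0],[1,0,0,0,0,0,0],[1,0,0,0,0,0,0]])

```text
time: 14.1
tool_pos: [0.5539, -0.0547, 0.0794]
tool_rot: [0.449, -0.45, 0.548, -0.543]
contact_force: [0.3, 0.1, -2.8]
gripper_width: 0.262
```

```bash
python3 -c "
from h import *
goto([.5619,-.0582,.079],-11.1);lev();pf()"
```

```text
t 14.1 pos [ 0.5539 -0.0547  0.0794] yaw -11.02 F [ 0.27  0.1  -2.85] w 0.262
 shift mm [1.9 0.3 8.5] turn y 0.08
level rotvec deg [ 0.36  0.08 -0.23]
punch frame mm [-27.6 -82.8] z 79.4
```

Good pose. I'll push the right end.

Request:
apply_moves(moves=[[1,1,0,-1.5,0,0,0],[1,1,0,-1.5,0,0,0],[1,0,0,-1,0,0,0],[1,0,0,-1,0,0,0]])

```text
time: 14.5
tool_pos: [0.5497, -0.0565, 0.0807]
tool_rot: [0.45, -0.449, 0.547, -0.545]
contact_force: [2.6, -1.0, -1.6]
gripper_width: 0.263
```

Request:
apply_moves(moves=[[1,0,0,-1,0,0,0],[1,0,0,-1,0,0,0]])

```text
time: 14.7
tool_pos: [0.5492, -0.0564, 0.081]
tool_rot: [0.451, -0.448, 0.546, -0.546]
contact_force: [5.8, -0.9, -3.4]
gripper_width: 0.268
```

Request:
apply_moves(moves=[[1,0,0,-1,0,0,0],[1,0,0,-1,0,0,0]])

```text
time: 14.9
tool_pos: [0.5484, -0.0563, 0.0814]
tool_rot: [-0.452, 0.447, -0.545, 0.546]
contact_force: [8.9, -2.2, -5.3]
gripper_width: 0.266
```

Request:
apply_moves(moves=[[1,0,0,-0.6,0,0,0],[1,0,0,-0.5,0,0,0],[1,0,0,-0.5,0,0,0],[1,0,0,-0.5,0,0,0],[1,0,0,-0.5,0,0,0]])

```text
time: 15.4
tool_pos: [0.5464, -0.0557, 0.0815]
tool_rot: [-0.452, 0.447, -0.545, 0.547]
contact_force: [9.8, -0.4, -5.3]
gripper_width: 0.263
```

Request:
apply_moves(moves=[[1,0,0,-0.5,0,0,0],[1,0,0,-0.5,0,0,0],[1,0,0,-0.5,0,0,0],[1,0,0,-0.5,0,0,0]])

```text
time: 15.8
tool_pos: [0.5448, -0.0552, 0.0816]
tool_rot: [-0.452, 0.446, -0.545, 0.547]
contact_force: [9.6, -0.3, -5.6]
gripper_width: 0.263
```

Request:
apply_moves(moves=[[1,0,0,-0.5,0,0,0],[1,0,0,-0.5,0,0,0]])

```text
time: 16.0
tool_pos: [0.544, -0.055, 0.0816]
tool_rot: [-0.452, 0.446, -0.545, 0.547]
contact_force: [10.7, -0.6, -6.4]
gripper_width: 0.268
```

Request:
apply_moves(moves=[[1,0,0,-0.5,0,0,0],[1,0,0,-0.5,0,0,0],[1,0,0,-0.5,0,0,0]])

```text
time: 16.3
tool_pos: [0.5427, -0.0545, 0.0816]
tool_rot: [-0.453, 0.446, -0.545, 0.547]
contact_force: [12.3, 0.8, -6.2]
gripper_width: 0.267
```

Request:
apply_moves(moves=[[1,0,0,-0.5,0,0,0],[1,0,0,-0.5,0,0,0]])

```text
time: 16.5
tool_pos: [0.5421, -0.0544, 0.0817]
tool_rot: [-0.453, 0.446, -0.545, 0.547]
contact_force: [12.9, -0.3, -7.6]
gripper_width: 0.265
```

Request:
apply_moves(moves=[[1,0,0,11,0,0,0],[1,0,-30,0,0,0,0],[1,0,-30,0,0,0,0],[1,-42.5,0,0,0,0,0],[1,-42.5,0,0,0,0,0],[1,-42.5,0,0,0,0,0],[1,-42.5,0,0,0,0,0],[1,0,0,3,0,0,0],[1,0,31,0,0,0,0],[1,0,30,0,0,0,0],[1,0,0,0,0,0,0],[1,0,0,0,0,0,0]])

```text
time: 17.7
tool_pos: [0.5827, 0.1096, 0.0788]
tool_rot: [0.449, -0.45, 0.548, -0.543]
contact_force: [-0.3, 0.6, -2.8]
gripper_width: 0.266
```

```bash
python3 -c "
from h import *
goto([.583,.1105,.079],-11.1);lev();pf()"
```

```text
t 17.7 pos [0.5827 0.1096 0.0788] yaw -11.06 F [-0.28  0.62 -2.79] w 0.266
 shift mm [-1.  -0.2  0.1] turn y 0.04
level rotvec deg [ 0.39  0.04 -0.14]
punch frame mm [-31.1  83.9] z 78.8
```

Request:
apply_moves(moves=[[1,0,0,-1.5,0,0,0],[1,0,0,-1.5,0,0,0],[1,0,0,-1,0,0,0]])

```text
time: 18.0
tool_pos: [0.5802, 0.1108, 0.0807]
tool_rot: [0.45, -0.449, 0.547, -0.544]
contact_force: [0.9, -0.1, -2.0]
gripper_width: 0.262
```

Request:
apply_moves(moves=[[1,0,0,-1,0,0,0],[1,0,0,-1,0,0,0],[1,0,0,-1,0,0,0]])

```text
time: 18.3
tool_pos: [0.5794, 0.111, 0.0811]
tool_rot: [-0.451, 0.448, -0.546, 0.546]
contact_force: [7.0, -2.0, -3.0]
gripper_width: 0.267
```

Request:
apply_moves(moves=[[1,0,0,-0.6,0,0,0],[1,0,0,-0.6,0,0,0],[1,0,0,-0.6,0,0,0]])

```text
time: 18.6
tool_pos: [0.5788, 0.1111, 0.0814]
tool_rot: [-0.452, 0.447, -0.545, 0.547]
contact_force: [9.5, -3.0, -3.9]
gripper_width: 0.269
```

Request:
apply_moves(moves=[[1,0,0,-0.5,0,0,0],[1,0,0,-0.5,0,0,0],[1,0,0,-0.5,0,0,0],[1,0,0,-0.5,0,0,0],[1,0,0,-0.5,0,0,0]])

```text
time: 19.1
tool_pos: [0.5766, 0.1112, 0.0814]
tool_rot: [-0.452, 0.447, -0.545, 0.547]
contact_force: [7.9, -2.8, -4.1]
gripper_width: 0.267
```

Request:
apply_moves(moves=[[1,0,0,-0.5,0,0,0],[1,0,0,-0.5,0,0,0],[1,0,0,-0.5,0,0,0],[1,0,0,-0.5,0,0,0]])

```text
time: 19.5
tool_pos: [0.5749, 0.1114, 0.0815]
tool_rot: [-0.452, 0.447, -0.544, 0.547]
contact_force: [10.7, -4.2, -5.3]
gripper_width: 0.263
```

Request:
apply_moves(moves=[[1,0,0,-0.5,0,0,0],[1,0,0,-0.5,0,0,0],[1,0,0,-0.5,0,0,0]])

```text
time: 19.8
tool_pos: [0.5737, 0.1116, 0.0816]
tool_rot: [-0.453, 0.447, -0.544, 0.547]
contact_force: [11.8, -4.4, -5.3]
gripper_width: 0.263
```

Request:
apply_moves(moves=[[1,0,0,-0.5,0,0,0],[1,0,0,-0.3,0,0,0]])

```text
time: 20.0
tool_pos: [0.5732, 0.1116, 0.0816]
tool_rot: [-0.453, 0.447, -0.544, 0.548]
contact_force: [11.4, -4.8, -5.9]
gripper_width: 0.264
```

Request:
apply_moves(moves=[[1,0,0,-0.4,0,0,0],[1,0,0,0,0,0,0]])

```text
time: 20.2
tool_pos: [0.573, 0.1116, 0.0817]
tool_rot: [-0.453, 0.447, -0.544, 0.548]
contact_force: [12.2, -4.2, -6.7]
gripper_width: 0.267
```

Request:
apply_moves(moves=[[1,0,0,11,0,0,0],[1,0,-30,0,0,0,0],[1,0,-30,0,0,0,0],[1,42.5,0,0,0,0,0],[1,42.5,0,0,0,0,0],[1,42.5,0,0,0,0,0],[1,42.5,0,0,0,0,0],[1,0,0,2,0,0,0],[1,0,31,0,0,0,0],[1,0,30,0,0,0,0],[1,0,0,0,0,0,0],[1,0,0,0,0,0,0]])

```text
time: 21.4
tool_pos: [0.5473, -0.0555, 0.0773]
tool_rot: [0.449, -0.45, 0.549, -0.543]
contact_force: [0.8, -0.4, -2.6]
gripper_width: 0.265
```

Request:
apply_moves(moves=[[1,0,0,-1,0,0,0],[1,0,0,-1,0,0,0],[1,0,0,-1,0,0,0]])

```text
time: 21.7
tool_pos: [0.5457, -0.0556, 0.079]
tool_rot: [0.45, -0.449, 0.547, -0.544]
contact_force: [-0.6, 0.8, -3.5]
gripper_width: 0.269
```

Request:
apply_moves(moves=[[1,0,0,-1,0,0,0],[1,0,0,-1,0,0,0]])

```text
time: 21.9
tool_pos: [0.5444, -0.0554, 0.0788]
tool_rot: [0.451, -0.449, 0.547, -0.545]
contact_force: [3.1, -0.6, -1.8]
gripper_width: 0.269
```

```bash
python3 -c "
from h import *
goto([.5475,-.057,.079],-11.1);lev();pf()"
```

```text
t 21.9 pos [ 0.5444 -0.0554  0.0788] yaw -11.05 F [ 3.12 -0.56 -1.84] w 0.269
 shift mm [ 1.  -0.2  3.3] turn y 0.05
level rotvec deg [-0.01  0.05 -0.21]
punch frame mm [-36.8 -85.3] z 78.8
```

Request:
apply_moves(moves=[[1,0,0,-1,0,0,0],[1,0,0,-1,0,0,0],[1,0,0,-0.8,0,0,0],[1,0,0,-0.6,0,0,0]])

```text
time: 22.3
tool_pos: [0.5434, -0.0553, 0.0794]
tool_rot: [-0.452, 0.447, -0.545, 0.547]
contact_force: [9.2, -0.7, -6.4]
gripper_width: 0.266
```

Request:
apply_moves(moves=[[1,0,0,-0.5,0,0,0],[1,0,0,-0.5,0,0,0],[1,0,0,-0.5,0,0,0],[1,0,0,-0.5,0,0,0],[1,0,0,-0.5,0,0,0]])

```text
time: 22.8
tool_pos: [0.5413, -0.0546, 0.0795]
tool_rot: [-0.452, 0.447, -0.545, 0.547]
contact_force: [10.8, -0.8, -5.4]
gripper_width: 0.264
```

Request:
apply_moves(moves=[[1,0,0,-0.5,0,0,0],[1,0,0,-0.5,0,0,0],[1,0,0,-0.5,0,0,0],[1,0,0,-0.5,0,0,0]])

```text
time: 23.2
tool_pos: [0.5397, -0.0541, 0.0796]
tool_rot: [-0.452, 0.446, -0.545, 0.547]
contact_force: [11.0, 0.0, -6.4]
gripper_width: 0.268
```

Request:
apply_moves(moves=[[1,0,0,-0.5,0,0,0],[1,0,0,-0.5,0,0,0],[1,0,0,-0.4,0,0,0]])

```text
time: 23.5
tool_pos: [0.5386, -0.0538, 0.0796]
tool_rot: [-0.453, 0.446, -0.545, 0.547]
contact_force: [11.9, 0.1, -7.7]
gripper_width: 0.267
```

Request:
apply_moves(moves=[[1,0,0,-0.5,0,0,0],[1,0,0,-0.3,0,0,0]])

```text
time: 23.7
tool_pos: [0.5381, -0.0536, 0.0797]
tool_rot: [-0.453, 0.446, -0.545, 0.548]
contact_force: [12.0, 0.2, -7.4]
gripper_width: 0.264
```

Request:
apply_moves(moves=[[1,0,0,-0.4,0,0,0],[1,0,0,0,0,0,0]])

```text
time: 23.9
tool_pos: [0.5379, -0.0536, 0.0798]
tool_rot: [-0.453, 0.445, -0.545, 0.548]
contact_force: [13.1, 0.3, -7.7]
gripper_width: 0.264
```

Request:
apply_moves(moves=[[1,0,0,11,0,0,0],[1,0,-30,0,0,0,0],[1,0,-30,0,0,0,0],[1,-42.5,0,0,0,0,0],[1,-42.5,0,0,0,0,0],[1,-42.5,0,0,0,0,0],[1,-42.5,0,0,0,0,0],[1,0,0,2,0,0,0],[1,0,30,0,0,0,0],[1,0,30,0,0,0,0],[1,0,0,0,0,0,0],[1,0,0,0,0,0,0]])

```text
time: 25.1
tool_pos: [0.5772, 0.1106, 0.0779]
tool_rot: [0.449, -0.45, 0.548, -0.543]
contact_force: [0.7, 0.5, -3.2]
gripper_width: 0.263
```

Run:
```python
from h import *
goto([.58,.1105,.079],-11.1);lev();pf()
s=manip.grab_frame("scene");t=manip.grab_frame("top")
cv2.imwrite("pics/s2.png",s);cv2.imwrite("pics/t2.png",t)
def cr(i,x,y,w,h,k):return cv2.resize(i[y:y+h,x:x+w],None,fx=k,fy=k,interpolation=cv2.INTER_CUBIC)
cv2.imwrite("pics/z2.png",np.hstack([cr(t,200,150,100,100,4),cr(s,250,160,100,100,4)]))
```

```text
t 25.1 pos [0.5772 0.1106 0.0779] yaw -11.07 F [ 0.73  0.5  -3.17] w 0.263
 shift mm [-0.5 -1.2  2.7] turn y 0.03
level rotvec deg [ 0.4   0.03 -0.14]
punch frame mm [-36.6  83.9] z 77.9
```

View pics/z2.png

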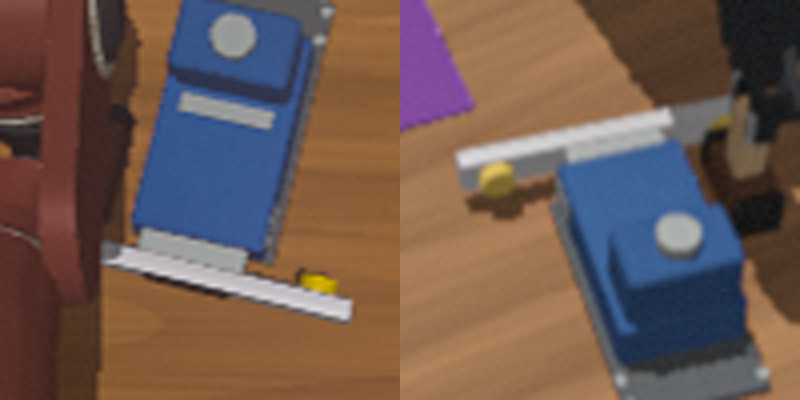

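The die has moved about 9 mm, and the image puts the gap at roughly 13–15 mm: block edge at crop (200,239), plate back edge at (200,263). I'll do more taps for margin.

Request:
apply_moves(moves=[[1,0,0,-1,0,0,0],[1,0,0,-1,0,0,0],[1,0,0,-1,0,0,0]])

```text
time: 25.5
tool_pos: [0.5755, 0.1117, 0.0791]
tool_rot: [0.45, -0.449, 0.547, -0.544]
contact_force: [0.5, -0.8, -3.1]
gripper_width: 0.264
```

Request:
apply_moves(moves=[[1,0,0,-1,0,0,0],[1,0,0,-1,0,0,0]])

```text
time: 25.7
tool_pos: [0.5749, 0.1118, 0.0794]
tool_rot: [0.451, -0.448, 0.546, -0.545]
contact_force: [4.7, -0.5, -2.8]
gripper_width: 0.262
```

Request:
apply_moves(moves=[[1,0,0,-0.8,0,0,0],[1,0,0,-0.6,0,0,0],[1,0,0,-0.5,0,0,0]])

```text
time: 26.0
tool_pos: [0.5744, 0.1119, 0.0798]
tool_rot: [-0.452, 0.447, -0.546, 0.546]
contact_force: [7.7, -1.6, -5.3]
gripper_width: 0.262
```

Request:
apply_moves(moves=[[1,0,0,-0.5,0,0,0],[1,0,0,-0.5,0,0,0],[1,0,0,-0.5,0,0,0],[1,0,0,-0.5,0,0,0],[1,0,0,-0.5,0,0,0]])

```text
time: 26.5
tool_pos: [0.5726, 0.112, 0.0799]
tool_rot: [-0.452, 0.447, -0.545, 0.547]
contact_force: [9.5, -2.6, -6.2]
gripper_width: 0.264
```

Request:
apply_moves(moves=[[1,0,0,-0.5,0,0,0],[1,0,0,-0.5,0,0,0],[1,0,0,-0.5,0,0,0]])

```text
time: 26.8
tool_pos: [0.5715, 0.1122, 0.08]
tool_rot: [-0.452, 0.447, -0.545, 0.547]
contact_force: [9.4, -2.9, -6.2]
gripper_width: 0.266
```

Request:
apply_moves(moves=[[1,0,0,-0.5,0,0,0],[1,0,0,-0.5,0,0,0],[1,0,0,-0.5,0,0,0]])

```text
time: 27.1
tool_pos: [0.5701, 0.1123, 0.0801]
tool_rot: [-0.452, 0.447, -0.544, 0.547]
contact_force: [9.6, -3.9, -5.6]
gripper_width: 0.265
```

Request:
apply_moves(moves=[[1,0,0,-0.5,0,0,0],[1,0,0,-0.5,0,0,0]])

```text
time: 27.3
tool_pos: [0.5695, 0.1124, 0.0801]
tool_rot: [-0.452, 0.447, -0.544, 0.547]
contact_force: [11.0, -4.4, -6.1]
gripper_width: 0.266
```

Request:
apply_moves(moves=[[1,0,0,-0.4,0,0,0],[1,0,0,-0.2,0,0,0]])

```text
time: 27.5
tool_pos: [0.5691, 0.1124, 0.0802]
tool_rot: [-0.453, 0.447, -0.544, 0.547]
contact_force: [11.5, -3.5, -7.6]
gripper_width: 0.264
```

Bind (left 0.5730 → 0.5691). Back to the right end.

Request:
apply_moves(moves=[[1,0,0,11,0,0,0],[1,0,-30,0,0,0,0],[1,0,-30,0,0,0,0],[1,42.5,0,0,0,0,0],[1,42.5,0,0,0,0,0],[1,42.5,0,0,0,0,0],[1,42.5,0,0,0,0,0],[1,0,0,1,0,0,0],[1,0,31,0,0,0,0],[1,0,30,0,0,0,0],[1,0,0,0,0,0,0],[1,0,0,0,0,0,0]])

```text
time: 28.7
tool_pos: [0.5429, -0.0546, 0.0764]
tool_rot: [0.449, -0.45, 0.548, -0.543]
contact_force: [-0.5, -0.2, -3.6]
gripper_width: 0.261
```

Request:
apply_moves(moves=[[1,0,0,-1,0,0,0],[1,0,0,-1,0,0,0],[1,0,0,-1,0,0,0],[1,0,0,-1,0,0,0]])

```text
time: 29.1
tool_pos: [0.5403, -0.0546, 0.0777]
tool_rot: [0.45, -0.449, 0.547, -0.545]
contact_force: [1.7, -1.0, -3.4]
gripper_width: 0.265
```

Request:
apply_moves(moves=[[1,0,0,-1,0,0,0],[1,0,0,-1,0,0,0]])

```text
time: 29.3
tool_pos: [0.5398, -0.0545, 0.078]
tool_rot: [0.451, -0.448, 0.546, -0.546]
contact_force: [6.0, -0.4, -4.3]
gripper_width: 0.268
```

Request:
apply_moves(moves=[[1,0,0,-0.8,0,0,0],[1,0,0,-0.6,0,0,0],[1,0,0,-0.5,0,0,0]])

```text
time: 29.6
tool_pos: [0.5393, -0.0544, 0.0784]
tool_rot: [-0.452, 0.447, -0.545, 0.547]
contact_force: [9.4, -1.0, -6.2]
gripper_width: 0.266
```

Request:
apply_moves(moves=[[1,0,0,-0.5,0,0,0],[1,0,0,-0.5,0,0,0],[1,0,0,-0.5,0,0,0],[1,0,0,-0.5,0,0,0]])

```text
time: 30.0
tool_pos: [0.5377, -0.054, 0.0785]
tool_rot: [-0.452, 0.447, -0.545, 0.547]
contact_force: [9.3, -0.9, -5.9]
gripper_width: 0.269
```

Request:
apply_moves(moves=[[1,0,0,-0.5,0,0,0],[1,0,0,-0.5,0,0,0],[1,0,0,-0.5,0,0,0]])

```text
time: 30.3
tool_pos: [0.5366, -0.0537, 0.0786]
tool_rot: [-0.452, 0.446, -0.545, 0.547]
contact_force: [11.5, -0.4, -6.4]
gripper_width: 0.263
```

Request:
apply_moves(moves=[[1,0,0,-0.5,0,0,0],[1,0,0,-0.5,0,0,0],[1,0,0,-0.4,0,0,0]])

```text
time: 30.6
tool_pos: [0.5354, -0.0533, 0.0786]
tool_rot: [-0.452, 0.446, -0.545, 0.547]
contact_force: [10.9, 1.4, -7.2]
gripper_width: 0.264
```

Request:
apply_moves(moves=[[1,0,0,-0.4,0,0,0],[1,0,0,-0.3,0,0,0]])

```text
time: 30.8
tool_pos: [0.5348, -0.0531, 0.0786]
tool_rot: [-0.452, 0.446, -0.545, 0.547]
contact_force: [11.4, 1.0, -7.3]
gripper_width: 0.265
```

Request:
apply_moves(moves=[[1,0,0,-0.4,0,0,0],[1,0,0,-0.2,0,0,0]])

```text
time: 31.0
tool_pos: [0.5345, -0.053, 0.0787]
tool_rot: [-0.453, 0.446, -0.545, 0.547]
contact_force: [12.2, 1.0, -7.5]
gripper_width: 0.263
```

Request:
apply_moves(moves=[[1,0,0,11,0,0,0],[1,0,-30,0,0,0,0],[1,0,-30,0,0,0,0],[1,-42.5,0,0,0,0,0],[1,-42.5,0,0,0,0,0],[1,-42.5,0,0,0,0,0],[1,-42.5,0,0,0,0,0],[1,0,0,2,0,0,0],[1,0,30,0,0,0,0],[1,0,29,0,0,0,0],[1,0,0,0,0,0,0],[1,0,0,0,0,0,0]])

```text
time: 32.2
tool_pos: [0.5743, 0.1112, 0.0779]
tool_rot: [0.449, -0.45, 0.548, -0.543]
contact_force: [0.3, 0.1, -3.1]
gripper_width: 0.263
```

Run:
```python
from h import *
goto([.58,.1105,.079],-11.1);pf()
s=manip.grab_frame("scene");t=manip.grab_frame("top")
cv2.imwrite("pics/s3.png",s);cv2.imwrite("pics/t3.png",t)
t0=cv2.imread("pics/top0.png")
# profile along punch x axis through middle at z~.049, mean over several y
c,n=np.cos(ya),np.sin(ya)
def prof(img,ys):
    xs=np.arange(-130,-55,1.)
    out=[]
    for x in xs:
        q=np.array([proj("top",[O[0]+(c*x-n*y)/1e3,O[1]+(n*x+c*y)/1e3,.049]) for y in ys],np.float32)
        v=cv2.remap(img,q[:,0].reshape(1,-1),q[:,1].reshape(1,-1),cv2.INTER_LINEAR)[0].astype(float).mean(0)
        out.append(v)
    return xs,np.array(out)
for name,img in(("0",t0),("2",cv2.imread("pics/t2.png")),("3",t)):
    xs,v=prof(img,np.arange(-25,26,2.))
    print(name);print(" ".join(f"{int(x)}:{int(a[0])},{int(a[2])}" for x,a in zip(xs,v) if int(x)%2==0))
```

```text
t 32.2 pos [0.5743 0.1112 0.0779] yaw -11.07 F [ 0.34  0.06 -3.11] w 0.263
 shift mm [-0.4 -1.1  5.7] turn y 0.03
punch frame mm [-39.6  83.9] z 77.9
0
-130:50,129 -128:49,129 -126:49,128 -124:50,128 -122:50,128 -120:51,129 -118:50,129 -116:50,129 -114:51,129 -112:51,129 -110:52,131 -108:52,133 -106:52,134 -104:52,135 -102:53,137 -100:51,132 -98:41,94 -96:37,59 -94:64,72 -92:145,147 -90:186,187 -88:185,186 -86:180,182 -84:176,177 -82:173,176 -80:157,158 -78:146,147 -76:142,141 -74:116,97 -72:117,62 -70:128,53 -68:131,55 -66:131,55 -64:131,55 -62:131,55 -60:131,55 -58:131,55 -56:131,55Traceback (most recent call last):
  File "<stdin>", line 17, in <module>
  File "<stdin>", line 12, in prof
  File "h.py", line 8, in proj
    c=manip.calibration(n);q=np.linalg.inv(c["T"])@np.append(p,1);u=c["mtx"]@q[:3];return u[:2]/u[2]
ValueError: time passes only in moves, steps and waits
```

```bash
cat > prof.py <<'E'
from h import *
C=manip.calibration("top");Ti=np.linalg.inv(C["T"]);K=C["mtx"];c,n=np.cos(ya),np.sin(ya)
def prof(img,ys=np.arange(-25,26,2.)):
    xs=np.arange(-130,-55,1.);X,Y=np.meshgrid(xs,ys)
    P=np.stack([O[0]+(c*X-n*Y)/1e3,O[1]+(n*X+c*Y)/1e3,0*X+.049,0*X+1])
    u=K@np.tensordot(Ti,P,1)[:3].reshape(3,-1);u=(u[:2]/u[2]).astype(np.float32).reshape(2,*X.shape)
    return xs,cv2.remap(img,u[0],u[1],cv2.INTER_LINEAR).astype(float).mean(0)
E
python3 - <<'E'
from prof import *
for f in("top0","t2","t3"):
    xs,v=prof(cv2.imread(f"pics/{f}.png"))
    print(f);print(" ".join(f"{int(x)}:{int(a[2])}" for x,a in zip(xs,v) if int(x)%2==0 and x>-122))
E
```

```text
top0
-120:129 -118:129 -116:129 -114:129 -112:129 -110:131 -108:133 -106:134 -104:135 -102:137 -100:132 -98:94 -96:59 -94:72 -92:147 -90:187 -88:186 -86:182 -84:177 -82:176 -80:158 -78:147 -76:141 -74:97 -72:62 -70:53 -68:55 -66:55 -64:55 -62:55 -60:55 -58:55 -56:55
t2
-120:137 -118:137 -116:137 -114:138 -112:140 -110:137 -108:102 -106:63 -104:75 -102:154 -100:199 -98:198 -96:193 -94:189 -92:185 -90:165 -88:155 -86:158 -84:160 -82:159 -80:158 -78:160 -76:151 -74:102 -72:63 -70:53 -68:55 -66:55 -64:56 -62:55 -60:55 -58:56 -56:56
t3
-120:137 -118:137 -116:138 -114:139 -112:111 -110:67 -108:67 -106:142 -104:196 -102:198 -100:194 -98:189 -96:187 -94:171 -92:154 -90:157 -88:160 -86:159 -84:158 -82:158 -80:158 -78:160 -76:150 -74:102 -72:63 -70:53 -68:55 -66:55 -64:55 -62:55 -60:55 -58:55 -56:55
```

The top-view edge profile puts the plate's back at x ≈ -93 and the block edge at about -74, so the gap is about 18–19 mm, over the required 15. I'll return the mallet.

Request:
apply_moves(moves=[[1,0,0,3,0,0,0],[1,0,-35,0,0,0,0],[1,0,-35,0,0,0,0],[1,49,0,0,0,0,0],[1,49,0,0,0,0,0],[1,49,0,0,0,0,0],[1,49,0,0,0,0,0],[1,49,0,0,0,0,0],[1,49,0,7,0,0,0],[1,49,0,7,0,0,0],[1,0,0,0,0,6,0],[1,0,0,0,0,6,0],[1,0,0,0,0,0,0],[1,0,0,0,0,0,0],[1,0,0,0,0,0,0]])

```text
time: 33.8
tool_pos: [0.5265, -0.2282, 0.1476]
tool_rot: [0.391, -0.391, 0.591, -0.588]
contact_force: [-0.1, -0.4, -3.3]
gripper_width: 0.264
```

Run:
```python
from h import *
goto([.524,-.233,.075],-23);lev(-23)
s=manip.grab_frame("scene");t=manip.grab_frame("top")
cv2.imwrite("pics/s4.png",s);cv2.imwrite("pics/t4.png",t)
def cr(i,x,y,w,h,k):return cv2.resize(i[y:y+h,x:x+w],None,fx=k,fy=k,interpolation=cv2.INTER_CUBIC)
cv2.imwrite("pics/z4.png",np.hstack([cr(t,200,150,110,100,4),cr(s,180,165,80,100,4)]))
from prof import prof
xs,v=prof(t);print(" ".join(f"{int(x)}:{int(a[2])}" for x,a in zip(xs,v) if int(x)%2==0 and x>-122))
```

```text
t 33.8 pos [ 0.5265 -0.2282  0.1476] yaw -22.93 F [-0.09 -0.45 -3.25] w 0.264
 shift mm [ 5.6 72.5 -0.2] turn y 0.07
level rotvec deg [ 0.2   0.07 -0.15]
-120:144 -118:144 -116:146 -114:146 -112:117 -110:73 -108:74 -106:149 -104:203 -102:206 -100:201 -98:196 -96:194 -94:179 -92:161 -90:165 -88:167 -86:167 -84:165 -82:165 -80:166 -78:167 -76:158 -74:109 -72:70 -70:60 -68:61 -66:61 -64:62 -62:62 -60:62 -58:62 -56:62
```

View pics/z4.png

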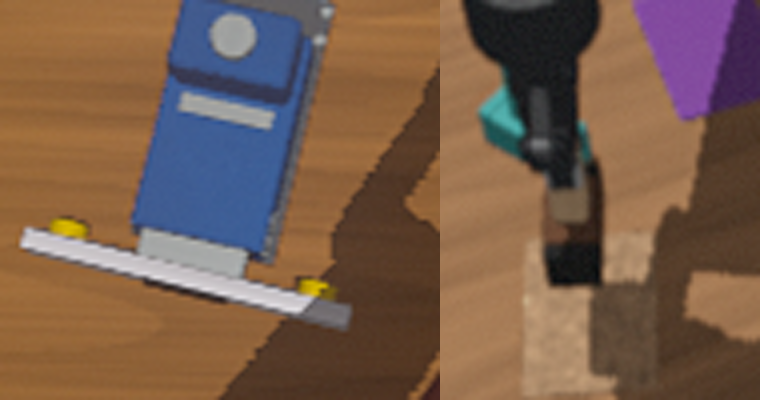

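The plate is well out, with its back at crop (189,268) and the block edge at (194,238), which gives about 19 mm. The mallet hangs upright over the mat. Lowering.

Request:
apply_moves(moves=[[1,5.6,30,0,0,0,0],[1,0,30,0,0,0,0],[1,0,10,0,0,0,0],[1,0,0,0,0,0,0],[1,0,0,0,0,0,0]])

```text
time: 34.4
tool_pos: [0.5247, -0.2336, 0.0782]
tool_rot: [0.39, -0.39, 0.591, -0.588]
contact_force: [0.5, -0.1, -2.0]
gripper_width: 0.268
```

Request:
apply_moves(moves=[[1,0,2,0,0,0,0],[1,0,2,0,0,0,0],[1,0,0,0,0,0,0]])

```text
time: 34.7
tool_pos: [0.5243, -0.2335, 0.0737]
tool_rot: [0.39, -0.39, 0.591, -0.588]
contact_force: [-0.4, 0.4, -2.7]
gripper_width: 0.266
```

Request:
apply_moves(moves=[[1,0,1.5,0,0,0,0],[1,0,1.5,0,0,0,0],[1,0,0,0,0,0,0]])

```text
time: 35.0
tool_pos: [0.5237, -0.2332, 0.0697]
tool_rot: [0.39, -0.39, 0.592, -0.588]
contact_force: [-0.2, -0.5, -2.4]
gripper_width: 0.262
```

Request:
apply_moves(moves=[[1,0,1,0,0,0,0],[1,0,1,0,0,0,0],[1,0,0,0,0,0,0]])

```text
time: 35.3
tool_pos: [0.5238, -0.2333, 0.0678]
tool_rot: [0.39, -0.39, 0.592, -0.588]
contact_force: [0.1, 0.5, -4.3]
gripper_width: 0.267
```

Request:
apply_moves(moves=[[1,0,1,0,0,0,0],[1,0,0.5,0,0,0,0],[1,0,0,0,0,0,0]])

```text
time: 35.6
tool_pos: [0.524, -0.2335, 0.0671]
tool_rot: [0.39, -0.39, 0.591, -0.588]
contact_force: [-2.2, 0.6, -0.1]
gripper_width: 0.268
```

Request:
apply_moves(moves=[[0.3,0,0,0,0,0,0],[0,0,0,0,0,0,0],[-0.5,0,0,0,0,0,0],[-1,0,0,0,0,0,0],[-1,0,0,0,0,0,0],[-1,0,-10,0,0,0,0],[-1,0,-30,0,0,0,0],[-1,0,-40,0,0,0,0],[-1,0,-45,0,0,0,0],[-1,45,0,0,0,0,0],[-1,45,0,0,0,0,0],[-1,45,0,0,0,0,0],[-1,45,0,0,0,0,0],[-1,0,0,0,0,0,0]])

```text
time: 37.0
tool_pos: [0.4517, -0.4038, 0.1921]
tool_rot: [0.388, -0.389, 0.592, -0.59]
contact_force: [0.2, -0.1, -0.2]
gripper_width: 0.998
```

Run:
```python
from h import *
goto([.524,-.233,.2],-23)
s=manip.grab_frame("scene");t=manip.grab_frame("top")
cv2.imwrite("pics/s5.png",s);cv2.imwrite("pics/t5.png",t)
cv2.imwrite("pics/z5.png",np.hstack([cv2.resize(t[90:300,190:400],None,fx=1.9,fy=1.9),cv2.resize(s[120:330,150:360],None,fx=1.9,fy=1.9)]))
```

```text
t 37.0 pos [ 0.4517 -0.4038  0.1921] yaw -23.37 F [ 0.23 -0.13 -0.18] w 0.998
 shift mm [-185.5   -7.8   -1.4] turn y -0.37
```

View pics/z5.png

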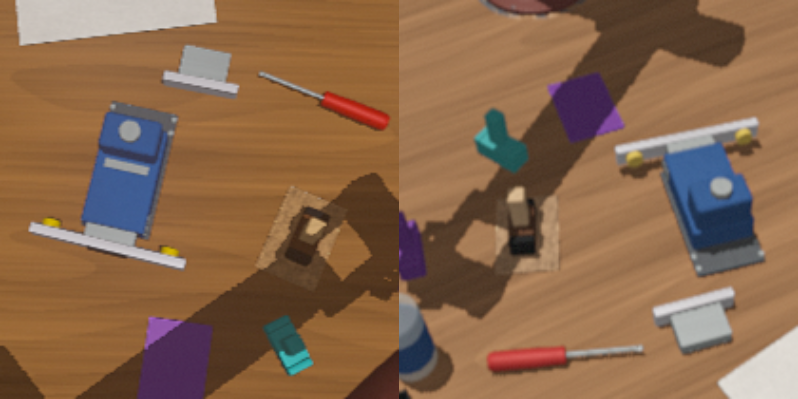

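The mallet stands upright at the middle of the mat (top crop (308,236)), and the other things look unmoved. Handing in.

```bash
python3 -c "
from plant import manip
print(manip.job_done())"
```

```text
the job is handed in; nothing more can be done
None
```

The die cassette is loosened: the gap between the middle of the plate and the punch measured about 18–19 mm, against the 15 mm needed. I handed the job in at 37 s.

- **Tapping:** I gripped the mallet by its handle and gave seven slow pushes, alternating right and left, switching sides when the force climbed to about 12–13 N. The highest reading along the punch axis was about 13 N. Forces were only read at the end of each short move. The total force on the wrist was higher, because a vertical component (including the mallet's weight) came on top.
- **Gap check:** I measured the gap from edges in the top view, by two readings of the plate that gave about 19 and 20 mm. The last profile, taken after the mallet had moved away, matched. I count it as 18–19 mm to allow for image error of about 1 mm.
- **Mallet:** The last pictures show it standing upright, head down, in the middle of the cork mat, with the gripper clear of it and the force reading near zero.
- **Other things:** Everything near the punch and mat looked unmoved in those pictures. I did not compare the far corners of the desk.
- **Disagreements:** On the first hop to the left side I corrected the height from a reading taken before the arm had settled, so that push was about 6 mm high, still on the button. One profile script stopped with an error and I reran it.

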